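# Contact check of a phone mainboard in the spring-probe fixture

### The arm

A 7-joint arm with a two-finger parallel gripper is mounted at the origin on the work surface. World frame = base frame: x ahead of the robot, y to its left, z up, the work surface at z = 0. Lengths are in m, angles in rad, forces in N, time in s.
With the tool pointing down it reaches from about 0.425 to 0.95 m from the base axis. Payload 4.7 kg.
Tool frame: the origin (TCP) lies on the centre line of the jaws, within the pads' length; the fingertips stand robot.nose_length ahead of it and the grasp point (between the pads) lies 8 mm behind it (robot.nose_length is the distance from the TCP to the fingertips, in m); z points along the fingers, y is the line along which they close (so a half turn about z gives the same grasp; the last joint's range is limited). The gripper opens to 85 mm and grips with 20 to 120 N. Pads are 22 mm wide; open, the fingers measure 114 mm over their backs; the gripper's body (76 mm by 85 mm) begins 54 mm behind the grasp point. The pads swing forward as they close: fully open they stand 13 mm farther back than shut.
Start: joints at [-1.341, 0.469, -0.049, 1.532, 0.024, 1.141, -0.082], TCP at [0.173, 0.653, 0.242] pointing down, gripper open.
Joint ranges: [-2.59, 2.59], [-0.33, 1.99], [-1.39, 1.29], [0.1, 2.45], [-1.04, 4.18], [0.21, 1.99], [-2.66, 2.66]. Speed limits (rad/s): [2.57, 2.57, 3.14, 3.14, 3.14, 3.14, 3.14].

### API

Orientations are given as [roll, pitch, yaw] about the fixed x, y, z axes, in that order (R = Rz(yaw) Ry(pitch) Rx(roll)).
In Python, from plant import robot gives the robot as it stands. Calls block until the motion is done:
- robot.goto(position, orientation): joint-space move of the TCP to a pose.
- robot.move_straight(position, vel=0.15, attitude=None, contact_N=None): straight line of the TCP; attitude=None keeps the orientation; vel is the mean speed in m/s. With contact_N (N) it stops when the force on the tool has changed by that much, and returns True; else False.
- robot.move_joints(angles): joint-space move.
- robot.grip(opening, strength=None): opening from 0.0 (shut) to 1.0 (fully open); strength is the grip in N (None keeps the last); returns when the fingers have stopped.
- robot.sleep(seconds).
- robot.inverse_kinematics(position, orientation): joint angles nearest the present ones, or None.
- robot.sense(): the state.
- robot.grab_frame(name): name is "scene" or "top"; returns a dict with "image" (420x560x3 uint8, red, green, blue), "range_z" (420x560 float32, m along the optical axis (not along the pixel's ray), 0 where there is no reading), "fx", "fy", "cx", "cy" (pixels), "R" (3x3) and "t" (3): a world point X has camera coordinates R X + t. Camera axes: x right, y down, z forward; pixel columns grow to the right and rows downward; lengths in m; the calibration is good to about 2 mm. A picture is of the moment at which its call begins.
A pose or a line that the arm cannot do raises robot.IKError and nothing moves.
- robot.close_job(): hands the job in; it is judged then, once.
The state is a dict: "t": time; "joint_pos": joint angles; "joint_velocities": joint speeds; "effort": joint torques, N m; "tcp_pos": TCP position; "tcp_rot": TCP orientation; "wrist_force": force on the tool from outside, world axes, zero at the start; "torque": the same for the moment, N m; "opening": opening from 0.0 (shut) to 1.0 (fully open); "gripper_force": force on a finger pad.
Only numpy, scipy, OpenCV 4.12 (cv2) and the standard library are available. Lean on these libraries where they do the work, as an engineer would, in place of code of your own. Each camera call takes 0.05 s, during which the arm holds its last target. There are 200 camera calls.

### The job

Lift the shielded mainboard off its foam block and lay it, without dropping it, flat between the pins of the fixture's nest, then push the slide fully home under the crosshead. Press the plunger down past the first soft stop, where its foot lands on the board, to the second stop, where the sprung nest bottoms; do not lean on it there, hold it for one second, and let the plunger come all the way up again. Leave the other things on the bench where they lie.

Things in the scene. Friction and masses are not known exactly. Their poses are not given: they have to be found in the camera images.
- board: Phone mainboard 90 x 40 mm: dark blue board 3 mm thick with a plain steel shield can 50 x 34 x 5 mm on its middle (8 mm in all); 50 to 80 g. Origin: centre of its underside; x along the 90 mm, y across, z up. Lies can up on the foam block; grip it across the 40 mm at mid-length by the board's edges. May go in the nest either way round. It stands at most 18 N from the plunger's foot.
- foam: Dark grey foam block, 66 x 26 mm, 22 mm high, fixed to the bench, on which the board lies (underside 22 mm above the bench, overhanging the block by about 7 mm on each long side). Origin: centre of its underside.
- fixture: Contact-check fixture, fixed: aluminium base 130 mm wide, 172 mm to the front and 80 mm to the back of its origin; two pillars at y = +-56 mm carry a crosshead 44 mm deep (x), 142 mm wide, 102 to 136 mm above the bench, with a bush up to 148 mm. Origin: on the bench below the plunger's axis; x from its front (robot's side) to its back, the way the slide goes in; z up.
- shuttle (a joint): Travel of the slide along the fixture's +x, in m: 0 drawn out, 0.100 home against its stop, with the nest under the plunger (home: within 3 mm). Starts 0 to 20 mm in. About 2.5 N of friction, stays where it is left. Deck 130 x 74 mm, its top 30 mm above the bench.
- tab (a point): Middle of the front face (robot's side) of the slide's upright thumb tab, 50 mm above the bench. The tab is 50 mm wide, 8 mm thick, stands from 26 to 62 mm above the bench, and its front face is 65 mm in front of the middle of the nest. Push it along the fixture's +x.
- seat (a point): Middle of the nest's top, where the middle of the board's underside belongs, 48 mm above the bench when up; its x is the fixture's, along the seated board. H-shaped black plate: spine 106 x 28 mm, wings 14 x 62 mm at x = +-35 mm; between them, fingers have 18 mm below the board. Six tapered pins 7.5 mm high (two a long side, one an end) leave the board 1.5 mm of play each way.
- nest (a joint): How far the sprung nest is down, in m: 0 up, 0.005 on its hard stop (the second stop). It begins to give at about 4.4 N from the plunger's foot and bottoms at about 8.4 N, then is stiff (about 20 N/mm). Counts as bottomed beyond 4.5 mm.
- ram: Plunger: black palm knob 44 mm across on a steel shaft. Origin: centre of the knob's top, 198 mm above the bench at rest; moves straight down, at most 28 mm, against about 2 N rising 0.12 N/mm. Its 24 mm rubber foot is screw-set, how far is not known: it meets a seated board 8 to 18 mm down (first stop, +4.4 N); the nest bottoms 5 mm further, at 12 to 13 N on the knob; then steep.
- tweezers: Bystander: steel tweezers 120 mm long lying on the bench.
- screwdriver: Bystander: screwdriver 150 mm long lying on the bench.
- bare_board: Bystander: another, longer and narrower board without shield can, 120 x 28 mm, green.
- phone: Bystander: opened phone, 150 x 74 x 9 mm.
- jar: Bystander: small glass jar with a steel lid, 48 mm across, 55 mm high.
- organiser: Bystander, fixed: grey screw tray with six compartments, 160 x 120 x 32 mm. It and the foam block stand one to each side of the fixture, either way round.
There are look-alikes about, which are no part of the job. What is shaped like the board but red or yellow is not meant.

How it is judged:
On the way, in this order (a step that is already met when the one before it is completed fails the run):
1. the board lies flat between the nest's pins and is let go (horizontal distance between board and seat below 0.004 m and z of board in the frame of seat between -0.002 and 0.002 m and angle between the x axis of board and the x axis of seat, either way round below 0.09 rad and contact force between the fingers and board below 0.1 N), for 0.2 s.
2. the slide is home with the board in the nest (horizontal distance between board and seat below 0.004 m and z of board in the frame of seat between -0.002 and 0.002 m and angle between the x axis of board and the x axis of seat, either way round below 0.09 rad and value of joint shuttle above 0.097 m), for 0.2 s.
3. the plunger's foot holds the board and nest down on the second stop for a second (all of step 2 and value of joint nest above 0.0045 m and contact force between ram and board above 4 N), for 0.8 s.
At the end, for the whole second after the job is handed in: The plunger is up (within 3 mm), the slide home (within 3 mm of its stop), the nest up (within 1.5 mm), and the board still and flat in the nest, either way round: its middle within 4 mm of the seat's, underside within 2 mm of the nest's top, in line within 0.09 rad (all of step 2 and z of ram in the frame of fixture above 0.195 m and value of joint nest below 0.0015 m and linear speed of board below 0.01 m/s); the robot touches nothing.
It fails at once if the plunger's foot pressed the board with more than 18 N (contact force between ram and board above 18 N).
It fails at once if the board was dropped (fell freely by more than about 13 mm) (contact force between anything else and board below 0.05 N and linear speed of board above 0.5 m/s).
It fails at once if another thing on the bench was moved by more than 3 cm (distance of any of tweezers, screwdriver, bare_board, phone, jar from where it was at the start of the episode above 0.03 m).
It also fails if it takes over 72 s, if anything falls off the work surface, if the arm or the gripper's body presses on something with over 40 N, if the wrist force passes 120 N, or if a joint passes its speed limit or range.

## Working session

There is one attempt and no reset: what is moved stays moved. The work goes in short steps, each a Python script; the robot and the scene stay as the last script left them, time stands still between calls to the robot, and variables do not carry over. Pictures are saved under pics/ and viewed, at most 10 in all, crops included, and the job is handed in when it is done.

```bash
ls; mkdir -p pics; python3 - <<'E'
from plant import robot
import cv2,numpy as np
for n in("scene","top"):
    f=robot.grab_frame(n); np.savez(f"pics/{n}0.npz",**f); cv2.imwrite(f"pics/{n}0.png",f["image"][:,:,::-1])
    print(n,f["fx"],f["cx"],f["cy"],(-f["R"].T@f["t"]).round(3),f["R"].round(2).tolist())
s=robot.sense();print(s["t"],s["tcp_pos"],s["tcp_rot"],s["wrist_force"],robot.nose_length,s["opening"])
E
```

```text
pics
scene 503.95942091211106 281.2566728801476 211.26373423246537 [1.05  0.739 1.051] [[-0.81, 0.59, 0.02], [0.42, 0.59, -0.69], [-0.42, -0.55, -0.73]]
top 452.6194742640522 286.12821082945504 219.62168851477955 [0.35  0.092 1.26 ] [[-0.01, -1.0, 0.01], [-0.99, 0.0, -0.15], [0.15, -0.02, -0.99]]
0.1 [0.17261343 0.65204592 0.24133992] [-3.13980210e+00  8.16234370e-05  2.88287635e+00] [ 0.25369798  0.7411914  -0.61859559] 0.011 0.9983714092626225
```

View pics/top0.png

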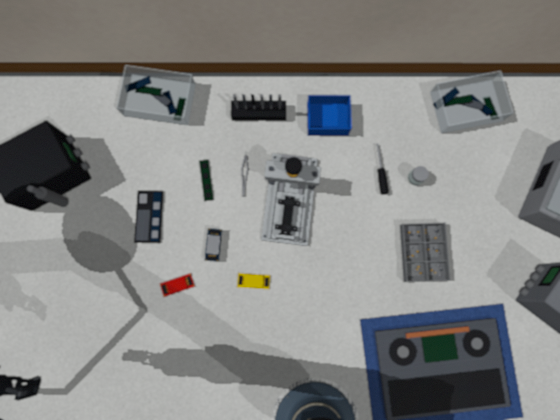

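View pics/scene0.png

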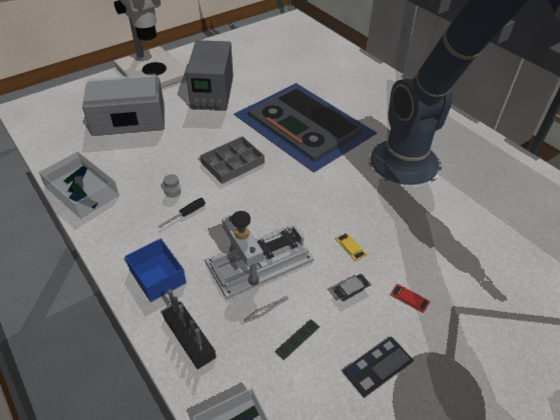

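The top view shows these candidates for the board: the dark board with a steel can at (213,244), which fits. The look-alikes are red at (178,285), yellow at (254,281), the green bare board at (207,180) and the phone at (149,216). The fixture is at about (290,200), its nest at (288,214) and its knob at (293,166). Next is a close crop plus measurements.

```bash
cat > h.py <<'E'
import numpy as np,cv2
def load(n): return dict(np.load(f"pics/{n}.npz"))
def ray(f,uv,z):
    uv=np.atleast_2d(uv).astype(float)
    d=np.c_[(uv[:,0]-f["cx"])/f["fx"],(uv[:,1]-f["cy"])/f["fy"],np.ones(len(uv))]@f["R"]
    c=-f["R"].T@f["t"]; return c+d*((z-c[2])/d[:,2])[:,None]
def proj(f,X):
    p=np.atleast_2d(X)@f["R"].T+f["t"]; return np.c_[p[:,0]/p[:,2]*f["fx"]+f["cx"],p[:,1]/p[:,2]*f["fy"]+f["cy"]]
def cloud(f):
    v,u=np.mgrid[:420,:560]; z=f["range_z"]
    p=np.dstack([(u-f["cx"])/f["fx"]*z,(v-f["cy"])/f["fy"]*z,z])
    P=(p-f["t"])@f["R"]; P[z==0]=np.nan; return P
E
python3 - <<'E'
from h import *
t=load("top0");s=load("scene0")
for n,f,(a,b,c,d) in(("top",t,(195,145,335,265)),("scene",s,(200,200,380,310))):
    im=f["image"][b:d,a:c,::-1]; k=800//(c-a) 
    k=min(k,600//(d-b)); cv2.imwrite(f"pics/{n}_c.png",cv2.resize(im,None,fx=k,fy=k,interpolation=cv2.INTER_CUBIC)); print(n,k)
for n,f in(("top",t),("scene",s)):
    P=cloud(f); 
    b=ray(f,[[213,244]] if n=="top" else [[351,287]],0.03)[0]
    near=np.hypot(P[...,0]-b[0],P[...,1]-b[1])<.07
    for lo,hi in((.018,.05),(.0275,.05)):
        m=near&(P[...,2]>lo)&(P[...,2]<hi)
        q=P[m]; r=cv2.minAreaRect(q[:,:2].astype(np.float32)); print(n,"board",lo,m.sum(),np.median(q[:,2]).round(4),np.round(r[0],4),np.round(r[1],4),r[2])
    k=ray(f,[[293,166]] if n=="top" else [[241,218]],0.19)[0]
    near=np.hypot(P[...,0]-k[0],P[...,1]-k[1])<.08
    m=near&(P[...,2]>.185)&(P[...,2]<.21); q=P[m]; print(n,"knob",m.sum(),np.median(q[:,2]),q.mean(0),np.ptp(q,axis=0))
    m=near&(P[...,2]>.125)&(P[...,2]<.142); q=P[m]; r=cv2.minAreaRect(q[:,:2].astype(np.float32)); print(n,"cross",m.sum(),np.median(q[:,2]),r)
E
```

```text
top 5
scene 4
top board 0.018 488 0.0274 [0.4713 0.272 ] [0.0405 0.09  ] 85.37060546875
top board 0.0275 242 0.0296 [0.4695 0.2719] [0.0379 0.0872] 86.81607818603516
top knob 259 0.1971797018249073 [0.64501899 0.05645963 0.19687421] [0.04153    0.04132746 0.0180301 ]
top cross 745 0.13545563628817137 ((0.6461469531059265, 0.05617930740118027), (0.14196936786174774, 0.04503303021192551), 82.31344604492188)
scene board 0.018 512 0.0265 [0.4727 0.2739] [0.0432 0.0938] 84.04351806640625
scene board 0.0275 213 0.0292 [0.4762 0.2753] [0.0372 0.0874] 84.90066528320312
scene knob 253 0.19584111971539137 [0.65084281 0.06228928 0.19492077] [0.04542811 0.04580229 0.01563743]
scene cross 623 0.13442717542846902 ((0.6491842269897461, 0.05900760740041733), (0.14421133697032928, 0.04437568411231041), 83.26036071777344)
```

View pics/top_c.png

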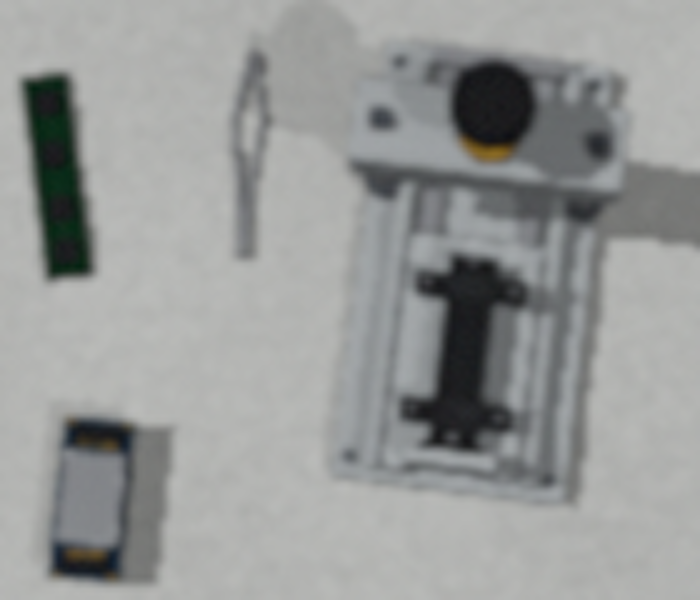

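View pics/scene_c.png

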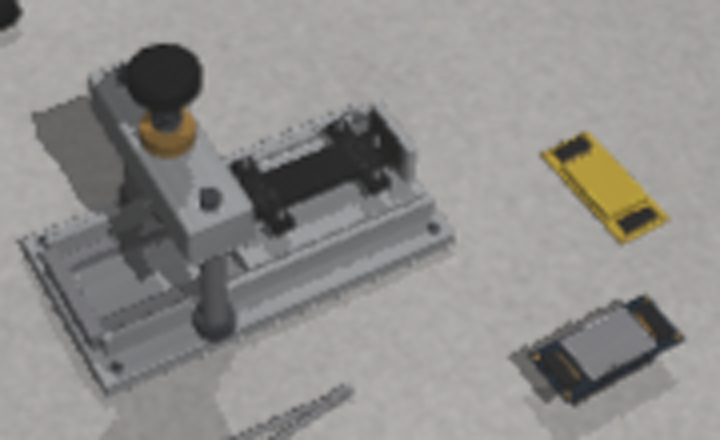

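The dark board with the steel can, at crop (92,498) and full-image (213,244), is the right one. The yellow, red and green boards clearly aren't. The nest is at crop (465,355), with the thumb tab at its near end. Next I'll measure the board and nest by ray casting in both views.

```bash
cat >> h.py <<'E'
def blob(f,mask,z,near,rad=.09):
    """rect of masked pixels cast on plane z, near a world xy; returns centre, long, short, yaw(long axis, deg in +-90), mean"""
    v,u=np.nonzero(mask); X=ray(f,np.c_[u,v],z)[:,:2]
    k=np.hypot(*(X-near).T)<rad; m=np.zeros(mask.shape,np.uint8); m[v[k],u[k]]=255
    n,l,st,_=cv2.connectedComponentsWithStats(m); i=1+st[1:,4].argmax()
    v,u=np.nonzero(l==i); X=ray(f,np.c_[u,v],z)[:,:2]
    (c,(w,h),a)=cv2.minAreaRect(X.astype(np.float32)); 
    if w<h: a+=90;w,h=h,w
    return np.array(c),w,h,(a+90)%180-90,X.mean(0),len(X),(l==i)
E
python3 - <<'E'
from h import *
for n in("top","scene"):
    f=load(n+"0"); im=f["image"].astype(int); P=cloud(f)
    nest=(im.max(2)<60)&(P[...,2]>.03)&(P[...,2]<.07)
    r=blob(f,nest,.05,(.555,.075)); print(n,"nest",[np.round(x,4) for x in r[:6]])
    c,R=r[4],None; M=np.cov(ray(f,np.argwhere(r[6])[:,::-1],.05)[:,:2].T); w,V=np.linalg.eigh(M); print("  pca yaw",np.degrees(np.arctan(V[1,1]/V[0,1])),np.sqrt(w)*1000)
    # shield can: grey bright at 30mm
    bl=(im[...,2]-im[...,0]>6)|(P[...,2]>.021)
    r=blob(f,(P[...,2]>.02)&(P[...,2]<.04),.027,(.472,.273),.065); print(n,"board",[np.round(x,4) for x in r[:6]])
    r=blob(f,(P[...,2]>.0275)&(im.min(2)>85)&(P[...,2]<.04),.030,(.472,.273),.04); print(n,"can",[np.round(x,4) for x in r[:6]])
    # tab
    m=(P[...,2]>.057)&(P[...,2]<.066)&(np.hypot(P[...,0]-.49,P[...,1]-.08)<.06); q=P[m]; print(n,"tab",m.sum(),cv2.minAreaRect(q[:,:2].astype(np.float32)))
    k=(im.max(2)<60)&(P[...,2]>.183)&(P[...,2]<.21); r=blob(f,k,.195,(.647,.058)); print(n,"knob",[np.round(x,4) for x in r[:6]])
    m=(P[...,2]<.142)&(P[...,2]>.128); r=blob(f,m,.136,(.647,.058),.1); print(n,"cross",[np.round(x,4) for x in r[:6]])
E
```

```text
top nest [array([0.5467, 0.0685]), np.float64(0.1024), np.float64(0.055), np.float64(-6.9675), array([0.5469, 0.0684]), np.int64(403)]
  pca yaw -7.36710655399249 [10.77308822 30.6699916 ]
top board [array([0.4709, 0.2716]), np.float64(0.0898), np.float64(0.04), np.float64(-4.8333), array([0.4706, 0.2716]), np.int64(483)]
top can [array([0.4704, 0.2728]), np.float64(0.0514), np.float64(0.0345), np.float64(-3.5979), array([0.4706, 0.2728]), np.int64(181)]
top tab 73 ((0.4901275932788849, 0.0759105384349823), (0.04903746768832207, 0.011798711493611336), 82.23704528808594)
top knob [array([0.6451, 0.0562]), np.float64(0.0375), np.float64(0.0365), np.float64(-0.1581), array([0.645 , 0.0567]), np.int64(216)]
top cross [array([0.6451, 0.0564]), np.float64(0.1415), np.float64(0.0454), np.float64(82.6899), array([0.6435, 0.0568]), np.int64(726)]
scene nest [array([0.5453, 0.0756]), np.float64(0.1091), np.float64(0.0642), np.float64(-8.2152), array([0.5459, 0.075 ]), np.int64(483)]
  pca yaw -6.094050248136566 [13.55644705 32.6022707 ]
scene board [array([0.4746, 0.2756]), np.float64(0.0908), np.float64(0.0409), np.float64(-5.1632), array([0.4753, 0.2758]), np.int64(507)]
scene can [array([0.4734, 0.2747]), np.float64(0.0489), np.float64(0.0335), np.float64(-4.6922), array([0.4731, 0.2753]), np.int64(176)]
scene tab 60 ((0.4914398491382599, 0.0796673521399498), (0.04948073625564575, 0.013330722227692604), 85.77334594726562)
scene knob [array([0.6516, 0.0622]), np.float64(0.0501), np.float64(0.0392), np.float64(56.2389), array([0.652 , 0.0627]), np.int64(243)]
scene cross [array([0.6511, 0.0623]), np.float64(0.146), np.float64(0.0448), np.float64(83.2598), array([0.6565, 0.0766]), np.int64(596)]
```

```bash
cat >> h.py <<'E'
from plant import robot
YB=np.radians(-4.9+180); YF=np.radians(-7.3+180)
FX=np.array([np.cos(YF-np.pi),np.sin(YF-np.pi)]); FY=np.array([-FX[1],FX[0]])
def st(): s=robot.sense(); print("t",round(s["t"],2),"tcp",s["tcp_pos"].round(4),"F",s["wrist_force"].round(2),"op",round(s["opening"],3),"gf",np.round(s["gripper_force"],2)); return s
def snap(tag):
    for n in("top","scene"):
        f=robot.grab_frame(n); np.savez(f"pics/{n}{tag}.npz",**f); cv2.imwrite(f"pics/{n}{tag}.png",f["image"][:,:,::-1])
E
python3 - <<'E'
from h import *
P=cloud(load("top0")); c=np.array([.548,.0705])
d=P[...,:2]-c; a=d@FX; b=d@FY
for lo in range(-70,70,6):
    m=(abs(a)<.02)&(b*1000>=lo)&(b*1000<lo+6); print(lo,np.nanmax(P[...,2][m]).round(3),end="; ")
print()
robot.goto([.4725,.2735,.11],[np.pi,0,YB]); st()
print(robot.move_straight([.4725,.2735,.020],vel=.08,contact_N=6)); st()
robot.grip(.3,30); st()
robot.move_straight([.4725,.2735,.075],vel=.06); st()
snap("1")
E
```

```text
-70 0.018; -64 0.019; -58 0.019; -52 0.035; -46 0.037; -40 0.035; -34 0.037; -28 0.037; -22 0.036; -16 0.052; -10 0.052; -4 0.053; 2 0.054; 8 0.051; 14 0.034; 20 0.035; 26 0.035; 32 0.035; 38 0.034; 44 0.027; 50 0.02; 56 0.021; 62 0.016; 68 0.004; 
t 1.92 tcp [0.4723 0.275  0.1103] F [ 0.64  0.46 -0.2 ] op 0.999 gf 0.0
False
t 3.19 tcp [0.4729 0.2737 0.0205] F [-0.17  0.44 -0.65] op 1.0 gf 0.0
t 3.68 tcp [0.4726 0.2736 0.0204] F [-0.23 -1.19  3.89] op 0.458 gf 29.91
t 4.75 tcp [0.4722 0.2733 0.0746] F [ 0.41  0.28 -0.7 ] op 0.453 gf 30.21
```

```bash
python3 - <<'E'
from h import *
c=[.5480,.0705]
# carry over the nest with underside at ~0.048+0.045
robot.move_straight([.4725,.2735,.12],vel=.15)
robot.goto([*c,.12],[np.pi,0,YF]); robot.move_straight([*c,.085],vel=.08); st(); snap("2")
ims=[]
for n,(a,b,w,h) in(("top",(230,140,130,120)),("scene",(190,190,150,120))):
    ims.append(cv2.resize(load(n+"2")["image"][b:b+h,a:a+w,::-1],(400,400*h//w),interpolation=cv2.INTER_CUBIC)[:320])
cv2.imwrite("pics/c2.png",np.hstack([i[:320] for i in ims]))
E
```

```text
t 6.76 tcp [0.548  0.0708 0.0848] F [ 0.35  0.03 -0.11] op 0.455 gf 30.27
```

View pics/c2.png

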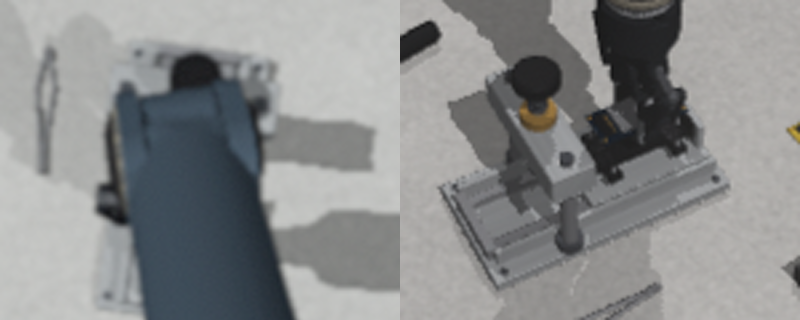

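```bash
python3 - <<'E'
from h import *
# held board in snap 1: TCP (.4722,.2733,.0746), underside at tcp+.0016, can top +.0096
for n in("top","scene"):
    for tag,c,z,sc in(("1",(.4722,.2733),.0746,1),("2",(.548,.0708),.0848,1)):
        f=load(n+tag); im=f["image"]; p=proj(f,[[*c,z]])[0].astype(int); print(n,tag,p)
        if n=="scene":
            cr=im[p[1]-35:p[1]+35,p[0]-50:p[0]+50,::-1]; print(p-[50,35]); cv2.imwrite(f"pics/s{tag}.png",cv2.resize(cr,None,fx=8,fy=8,interpolation=cv2.INTER_CUBIC)[:560])
a=cv2.imread("pics/s1.png");b=cv2.imread("pics/s2.png")
f=load("top1"); p=proj(f,[[.4722,.2733,.08]])[0].astype(int); t=cv2.resize(f["image"][p[1]-30:p[1]+30,p[0]-40:p[0]+40,::-1],(400,300),interpolation=cv2.INTER_CUBIC)
cv2.imwrite("pics/c3.png",np.hstack([cv2.resize(a,(400,280)),cv2.resize(b,(400,280))]));cv2.imwrite("pics/c3.png",np.vstack([cv2.imread("pics/c3.png"),np.hstack([t,t*0])]))
E
```

```text
top 1 [209 242]
top 2 [286 212]
scene 1 [353 273]
[303 238]
scene 2 [278 232]
[228 197]
```

View pics/c3.png

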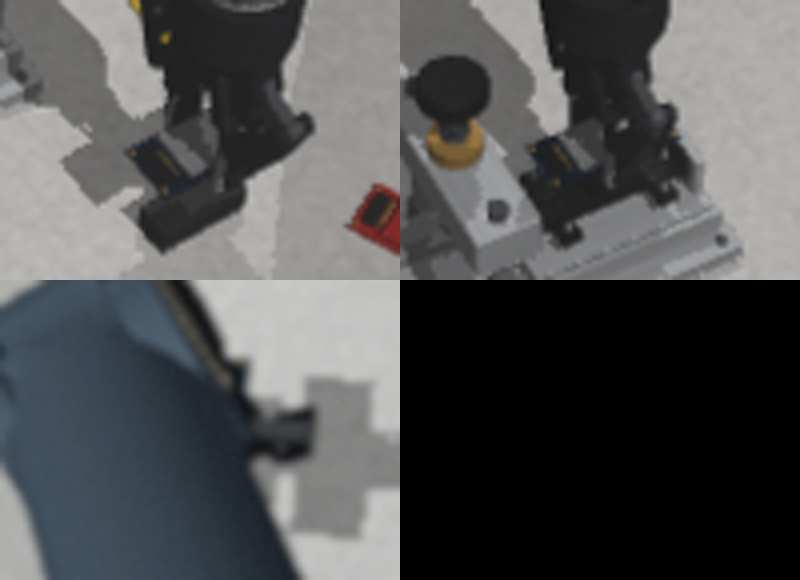

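```bash
python3 - <<'E'
from h import *
for tag,tcp,uv,yaw in(("1",(.4722,.2733,.0746),[(335.,275.5),(344.2,285.5)],-4.9),("2",(.548,.0708,.0848),[(260.5,233.75),(269.25,243.75)],-7.3)):
    f=load("scene"+tag); X=ray(f,uv,tcp[2]+.0046)[:,:2]-tcp[:2]; a=np.radians(yaw); x=np.array([np.cos(a),np.sin(a)]);y=np.array([-x[1],x[0]])
    print(tag,"along",(X@x).round(4),"lat",(X@y).round(4))
# pin tips / nest in scene0: project seat-frame H corners and pins for guess
P=cloud(load("scene0")); 
for n in("top0","scene0"):
    f=load(n); g=f["image"].max(2); 
    for c,z in(((.548,.0705),.048),):
        # lateral dark profile across the spine at mid (between wings), along profile on the spine
        b=np.arange(-.03,.0301,.002)
        pr=np.mean([[cv2.remap(g.astype(np.float32),*[np.float32(q).reshape(1,-1) for q in proj(f,np.c_[np.array(c)+FX*a+FY[None]*b[:,None],np.full(len(b),z)]).T],cv2.INTER_LINEAR)[0]] for a in np.arange(-.015,.016,.005)],axis=0)[0]
        print(n,"lat",list(zip((b*1000).astype(int),pr.astype(int))))
        b=np.arange(-.075,.0701,.003)
        pr=np.mean([[cv2.remap(g.astype(np.float32),*[np.float32(q).reshape(1,-1) for q in proj(f,np.c_[np.array(c)+FY*a+FX[None]*b[:,None],np.full(len(b),z)]).T],cv2.INTER_LINEAR)[0]] for a in np.arange(-.008,.009,.004)],axis=0)[0]
        print(n,"alo",list(zip((b*1000).astype(int),pr.astype(int))))
E
```

```text
1 along [0.044  0.0422] lat [-0.017   0.0174]
2 along [0.0434 0.0393] lat [-0.0151  0.024 ]
top0 lat [(np.int64(-30), np.int64(148)), (np.int64(-27), np.int64(132)), (np.int64(-25), np.int64(116)), (np.int64(-23), np.int64(108)), (np.int64(-21), np.int64(107)), (np.int64(-19), np.int64(107)), (np.int64(-17), np.int64(103)), (np.int64(-15), np.int64(90)), (np.int64(-13), np.int64(71)), (np.int64(-11), np.int64(50)), (np.int64(-9), np.int64(36)), (np.int64(-7), np.int64(31)), (np.int64(-5), np.int64(30)), (np.int64(-3), np.int64(31)), (np.int64(-1), np.int64(31)), (np.int64(0), np.int64(31)), (np.int64(2), np.int64(31)), (np.int64(4), np.int64(30)), (np.int64(6), np.int64(30)), (np.int64(8), np.int64(38)), (np.int64(10), np.int64(60)), (np.int64(12), np.int64(91)), (np.int64(14), np.int64(119)), (np.int64(16), np.int64(136)), (np.int64(18), np.int64(145)), (np.int64(20), np.int64(150)), (np.int64(22), np.int64(155)), (np.int64(24), np.int64(160)), (np.int64(26), np.int64(164)), (np.int64(28), np.int64(166)), (np.int64(30), np.int64(166))]
top0 alo [(np.int64(-75), np.int64(155)), (np.i
[... 3236 characters left out ...]
(43)), (np.int64(3), np.int64(43)), (np.int64(6), np.int64(43)), (np.int64(9), np.int64(43)), (np.int64(12), np.int64(43)), (np.int64(15), np.int64(43)), (np.int64(18), np.int64(43)), (np.int64(21), np.int64(43)), (np.int64(24), np.int64(43)), (np.int64(27), np.int64(42)), (np.int64(30), np.int64(44)), (np.int64(33), np.int64(47)), (np.int64(36), np.int64(47)), (np.int64(39), np.int64(47)), (np.int64(42), np.int64(47)), (np.int64(45), np.int64(46)), (np.int64(48), np.int64(81)), (np.int64(51), np.int64(138)), (np.int64(54), np.int64(151)), (np.int64(57), np.int64(152)), (np.int64(60), np.int64(153)), (np.int64(63), np.int64(143)), (np.int64(66), np.int64(129)), (np.int64(69), np.int64(117))]
```

Both views put the nest centre within about 1 mm of my target. I'll lower the board with contact sensing; a stop above the seat height would mean it is on a pin.

```bash
python3 - <<'E'
from h import *
c=np.array([.5480,.0705])+FX*.0007
robot.move_straight([*c,.060],vel=.05); s0=st()
print(robot.move_straight([*c,.0462],vel=.02,contact_N=3)); s=st(); print(s["torque"]-s0["torque"])
E
```

```text
t 7.51 tcp [0.5487 0.0704 0.0598] F [ 0.77  0.17 -0.62] op 0.461 gf 30.27
True
t 8.2 tcp [0.549  0.0704 0.0463] F [-0.67 -0.08  4.87] op 0.453 gf 30.65
[-0.04858006  0.02478905 -0.05026132]
```

```bash
python3 - <<'E'
from h import *
c=np.array([.5480,.0705])+FX*.0007
robot.grip(.68); st()
robot.move_straight([*c,.13],vel=.1); st()
# go to stage before the tab, gripper shut, out of view of nest
robot.grip(0.0)
p=c-FX*.115
robot.move_straight([*p,.13],vel=.2); 
snap("4")
print(st()["joint_pos"].round(2))
f=load("top4"); cv2.imwrite("pics/c4.png",cv2.resize(f["image"][140:265,230:350,::-1],None,fx=4.5,fy=4.5,interpolation=cv2.INTER_CUBIC))
f=load("scene4"); cv2.imwrite("pics/c4s.png",cv2.resize(f["image"][200:300,210:340,::-1],None,fx=5,fy=5,interpolation=cv2.INTER_CUBIC))
E
```

```text
t 8.53 tcp [0.5481 0.0702 0.0454] F [-0.22  0.34  0.39] op 0.675 gf 0.0
t 9.52 tcp [0.5482 0.0704 0.1294] F [ 0.   -0.54 -0.46] op 0.681 gf 0.0
t 10.93 tcp [0.4364 0.085  0.1303] F [-0.08  0.19 -0.07] op 0.001 gf 0.0
[-0.4   0.24  0.13  2.18 -0.05  0.72  1.2 ]
```

View pics/c4s.png

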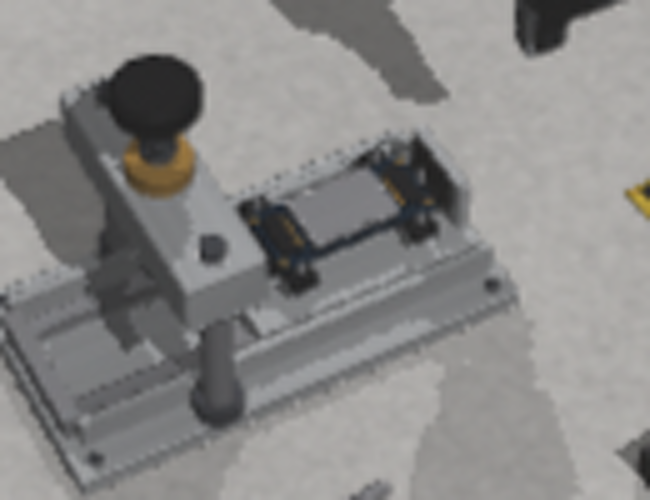

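The board lies flat between the pins: its can is at crop (340,205) and the pins stand around its edges. Next is the push on the tab.

```bash
python3 - <<'E'
from h import *
c=np.array([.5480,.0705])+FX*.0007
for n in("top4",):
    f=load(n); im=f["image"].astype(int); P=cloud(f); r=blob(f,(P[...,2]>.05)&(im.min(2)>100)&(P[...,2]<.068),.056,c,.035); print("can",[np.round(x,4) for x in r[:6]])
att=[np.pi,.12,YF]
p0=c-FX*.107; robot.goto([*p0,.10],att); robot.move_straight([*p0,.046],vel=.12); st()
p1=c+FX*.045
print(robot.move_straight([*p1,.046],vel=.06,contact_N=9)); s=st()
d=s["tcp_pos"][:2]-c; print("rel",d@FX,d@FY)
E
```

```text
can [array([0.5503, 0.0702]), np.float64(0.041), np.float64(0.0378), np.float64(-0.2629), array([0.5529, 0.0715]), np.int64(182)]
t 11.84 tcp [0.4437 0.0841 0.0466] F [ 0.81 -0.05  0.44] op -0.002 gf 0.0
True
t 13.77 tcp [0.572  0.0673 0.0451] F [ 0.22  0.5  -0.75] op 0.002 gf 0.0
rel 0.023479527406881875 -0.00014071437532325688
```

```bash
python3 - <<'E'
from h import *
s=robot.sense(); p=s["tcp_pos"]
print(robot.move_straight([*(p[:2]+FX*.012),p[2]],vel=.03,contact_N=9)); s=st(); print(((s["tcp_pos"]-p)[:2]@FX)*1000)
p=s["tcp_pos"]; robot.move_straight([*(p[:2]-FX*.05),p[2]],vel=.12)
q=p[:2]-FX*.08; robot.move_straight([*q,.16],vel=.2); 
snap("5"); st()
for n in("top5","scene5"):
    f=load(n); P=cloud(f); im=f["image"].astype(int)
    m=(P[...,2]>.056)&(P[...,2]<.067)&(np.hypot(P[...,0]-.59,P[...,1]-.065)<.05); 
    if m.sum()>5: print(n,"tab",m.sum(),cv2.minAreaRect(P[m][:,:2].astype(np.float32)))
a=load("top5")["image"][140:265,230:350,::-1]; b=load("scene5")["image"][200:300,200:320,::-1]
cv2.imwrite("pics/c5.png",np.hstack([cv2.resize(a,(390,400),interpolation=cv2.INTER_CUBIC),cv2.resize(b,(400,400),interpolation=cv2.INTER_CUBIC)]))
E
```

```text
True
t 14.05 tcp [0.5719 0.067  0.0439] F [ 0.5  -0.4  -0.19] op 0.001 gf 0.0
-0.057306824626708296
t 15.46 tcp [0.492  0.0769 0.1586] F [-0.12 -0.39 -0.01] op 0.001 gf 0.0
top5 tab 96 ((0.6089887619018555, 0.0643976703286171), (0.03727370873093605, 0.05565236136317253), 80.157470703125)
scene5 tab 69 ((0.5900949239730835, 0.065134696662426), (0.05243935436010361, 0.011988579295575619), 83.70050811767578)
```

View pics/c5.png

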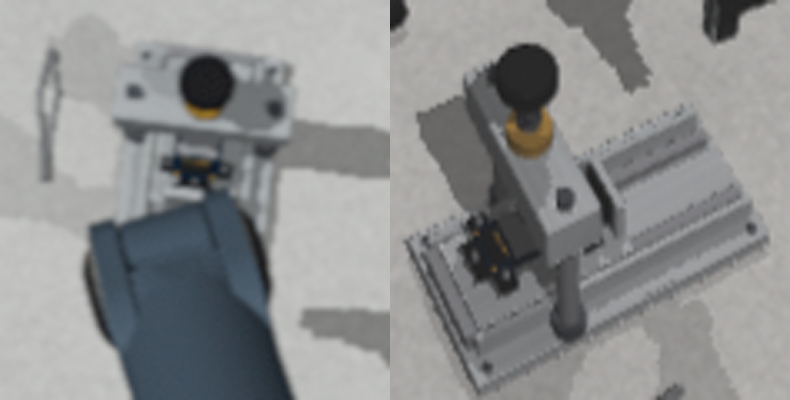

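The scene view shows the tab moved 99.5 mm, and a second push stopped with no further movement, so the slide is home. Now the plunger.

```bash
cat > press.py <<'E'
from h import *
k=np.array([.648,.0582])
p=robot.sense()["tcp_pos"]; robot.move_straight([p[0],p[1],.26],vel=.2)
robot.goto([*k,.25],[np.pi,0,YF])
robot.move_straight([*k,.216],vel=.1)
def fz(n=8):
    v=[]
    for _ in range(n): robot.sleep(.02); v.append(robot.sense()["wrist_force"][2])
    return np.mean(v)
b=fz(15); print("base",b); log=[]; z=.213; first=None; last=0
while z>.178:
    robot.move_straight([*k,z],vel=.02); f=fz(5)-b; a=robot.sense()["tcp_pos"][2]; log.append((round(z*1000,2),round(a*1000,2),round(f,2)))
    if first is None and f>6: first=z
    if f>13.6: break
    z-= .001 if first is None else (.0005 if f<11.3 and first-z<.0035 else .00025)
print(log); f=fz(15)-b; print("hold f",f)
if f<14.5 and f>11.5: robot.sleep(1.2); print("f",fz()-b); st()
E
python3 press.py
```

```text
base 0.23572757484424628
[(213.0, np.float64(212.92), np.float64(0.27)), (212.0, np.float64(212.0), np.float64(-0.67)), (211.0, np.float64(211.0), np.float64(0.27)), (210.0, np.float64(210.0), np.float64(-0.25)), (209.0, np.float64(209.19), np.float64(0.89)), (208.0, np.float64(208.17), np.float64(1.72)), (207.0, np.float64(207.07), np.float64(1.73)), (206.0, np.float64(206.06), np.float64(2.1)), (205.0, np.float64(205.05), np.float64(2.46)), (204.0, np.float64(204.07), np.float64(2.47)), (203.0, np.float64(203.07), np.float64(2.06)), (202.0, np.float64(202.08), np.float64(2.61)), (201.0, np.float64(201.03), np.float64(2.83)), (200.0, np.float64(200.03), np.float64(2.7)), (199.0, np.float64(199.44), np.float64(4.45)), (198.0, np.float64(199.07), np.float64(7.27)), (197.5, np.float64(198.66), np.float64(8.56)), (197.0, np.float64(198.21), np.float64(8.64)), (196.5, np.float64(197.83), np.float64(8.48)), (196.0, np.float64(197.42), np.float64(9.21)), (195.5, np.float64(197.01), np.float64(9.52)), (195.0, np.float64(196.58), np.float64(10.0)), (194.5, np.float64(196.18), np.float64(10.27)), (194.25, np.float64(195.96), np.float64(10.47)), (194.0, np.float64(195.75), np.float64(10.73)), (193.75, np.float64(195.53), np.float64(11.17)), (193.5, np.float64(195.33), np.float64(10.98)), (193.25, np.float64(195.13), np.float64(11.37)), (193.0, np.float64(194.93), np.float64(11.33)), (192.75, np.float64(194.7), np.float64(11.35)), (192.5, np.float64(194.51), np.float64(11.63)), (192.25, np.float64(194.39), np.float64(12.23)), (192.0, np.float64(194.39), np.float64(12.91)), (191.75, np.float64(194.38), np.float64(14.41))]
hold f 14.442950339139477
f 14.602928105027864
t 30.49 tcp [0.6481 0.0582 0.1944] F [-1.94 -0.79 14.69] op 0.002 gf 7.31
```

```bash
python3 - <<'E'
from h import *
k=[.648,.0582]
robot.move_straight([*k,.216],vel=.03); robot.move_straight([*k,.27],vel=.12)
p=np.array(k)-FX*.2; robot.move_straight([*p,.27],vel=.2); robot.sleep(.3); snap("6"); st()
for n in("top6","scene6"):
    f=load(n); P=cloud(f); im=f["image"].astype(int)
    k=(im.max(2)<60)&(P[...,2]>.17)&(P[...,2]<.215)&(np.hypot(P[...,0]-.648,P[...,1]-.059)<.04); print(n,"knob z",np.median(P[k][:,2]) if k.sum() else None)
f=load("scene6"); cv2.imwrite("pics/c6.png",cv2.resize(f["image"][195:305,190:330,::-1],None,fx=5,fy=5,interpolation=cv2.INTER_CUBIC))
E
```

```text
t 33.6 tcp [0.4498 0.0835 0.2699] F [-0.38  0.99  0.4 ] op 0.002 gf 0.0
top6 knob z 0.19718080314979958
scene6 knob z 0.19574251963019157
```

View pics/c6.png

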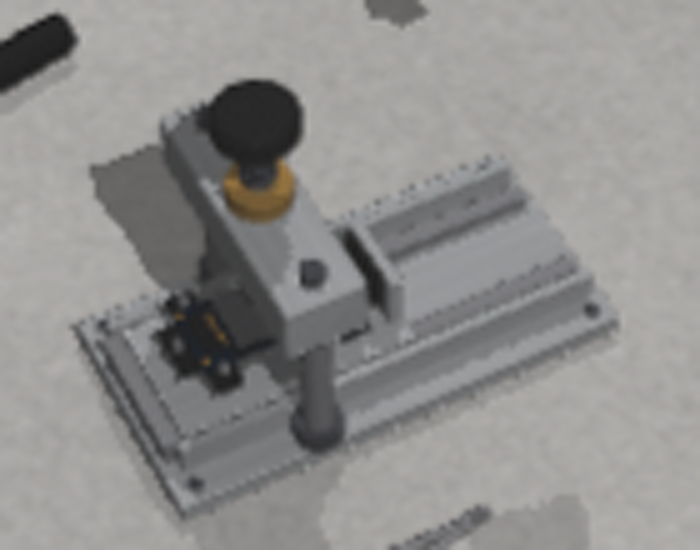

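The knob is back at its rest height, at crop (255,118). The slide is home with the tab at (375,275), and the board's end sits between the pins at (205,335).

```bash
python3 -c "
from plant import robot
print(robot.close_job())"
```

```text
the job is handed in; nothing more can be done
None
```

I handed the job in at about 34 s: the board is seated in the nest, the slide is home, the plunger was held on the second stop for over a second at about 14.5 N on the knob, and it is fully up again; the judge's verdict was not shown.

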